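Set out the enamel jars on the bench rack in their order

TASK

Set up the enamelling place: carry the four enamel jars with red, yellow, green and blue lids, one after another, from the dark storage rack to the four empty cells of the light bench rack, in the same left-to-right order (seen from the robot) as they stand in the storage rack, where the sample tiles keep showing that order. Each jar ends released and upright on the floor of its own cell; never tip a jar over or let it drop.

Things in the scene. Friction and masses are not known exactly. Their poses are not given: they have to be found in the camera images.
- jar_red: Closed glass jar of red enamel with a red screw lid, upright and free to be lifted, 64 mm tall, about 0.12 kg. Round: glass 40 mm across up to 40 mm, lid 42 mm across from 48 to 64 mm above the underside (grip it there). Origin at the centre of the underside, z up along the axis. It starts in one of the four tile-marked cells of the storage rack.
- jar_yellow: Closed glass jar of yellow enamel with a yellow screw lid, upright and free to be lifted, 64 mm tall, about 0.12 kg. Round: glass 40 mm across up to 40 mm, lid 42 mm across from 48 to 64 mm above the underside (grip it there). Origin at the centre of the underside, z up along the axis. It starts in one of the four tile-marked cells of the storage rack.
- jar_green: Closed glass jar of green enamel with a green screw lid, upright and free to be lifted, 64 mm tall, about 0.12 kg. Round: glass 40 mm across up to 40 mm, lid 42 mm across from 48 to 64 mm above the underside (grip it there). Origin at the centre of the underside, z up along the axis. It starts in one of the four tile-marked cells of the storage rack.
- jar_blue: Closed glass jar of blue enamel with a blue screw lid, upright and free to be lifted, 64 mm tall, about 0.12 kg. Round: glass 40 mm across up to 40 mm, lid 42 mm across from 48 to 64 mm above the underside (grip it there). Origin at the centre of the underside, z up along the axis. It starts in one of the four tile-marked cells of the storage rack.
- tile_red: Fixed, flat sample tile, 30 x 30 x 4 mm, copper with red enamel on top, on the ledge of the storage rack straight in front (rack -x, 52 mm from the cell's centre) of the cell where the red jar starts. It stays there. Origin at the centre of its underside, x and y axes parallel to the rack's.
- tile_yellow: Fixed, flat sample tile, 30 x 30 x 4 mm, copper with yellow enamel on top, on the ledge of the storage rack straight in front (rack -x, 52 mm from the cell's centre) of the cell where the yellow jar starts. It stays there. Origin at the centre of its underside, x and y axes parallel to the rack's.
- tile_green: Fixed, flat sample tile, 30 x 30 x 4 mm, copper with green enamel on top, on the ledge of the storage rack straight in front (rack -x, 52 mm from the cell's centre) of the cell where the green jar starts. It stays there. Origin at the centre of its underside, x and y axes parallel to the rack's.
- tile_blue: Fixed, flat sample tile, 30 x 30 x 4 mm, copper with blue enamel on top, on the ledge of the storage rack straight in front (rack -x, 52 mm from the cell's centre) of the cell where the blue jar starts. It stays there. Origin at the centre of its underside, x and y axes parallel to the rack's.
- storage_rack: Fixed low dark wooden rack, tile ledge towards the robot. Row of cells 58 x 58 mm inside, 62 mm apart, floor 6 mm and walls 18 mm (end cheeks 28) above the bench. Origin on the bench under mid-row; y along the row to the robot's left, x away from it, yaw up to 0.22 rad. Jar cells at x 0, y 93, 31, -31, -93 mm; a fifth at y 155 holds an amber bottle, 56 mm tall, no part of the job.
- bench_rack: Fixed low light wooden rack, no ledge, nearer or farther than the other. Cells 58 x 58 mm inside, 62 mm apart, floor 6 mm and walls 18 mm (end cheeks 28) above the bench. Origin on the bench under mid-row; y along the row to the robot's left, x away from it, yaw up to 0.22 rad. Empty cells at x 0, y 93, 31, -31, -93 mm; a fifth at y -155 holds a fixed white water pot, 46 mm tall.
Mind the look-alikes: they are no part of the job. What is meant by the jar_yellow is not pink, and is the larger of those in its own colour.

How it is judged:
By the outcome, as a careful person would: the job done as asked, in the order asked, and still so for the second after the job is handed in, with the robot touching nothing.
It also fails if it takes over 88 s, if anything falls off the work surface, if the arm or the gripper's body presses on something with over 40 N, if the wrist force passes 120 N, or if a joint passes its speed limit or range.

ROBOT

A 6-joint arm with a two-finger parallel gripper is mounted at the origin on the work surface. World frame = base frame: x ahead of the robot, y to its left, z up, the work surface at z = 0. Lengths are in m, angles in degrees, forces in N, time in s.
With the tool pointing down it reaches from about 0.4 to 0.825 m from the base axis. Payload 7 kg.
Tool frame: the origin (TCP) lies on the centre line of the jaws, within the pads' length; the fingertips stand 8 mm ahead of it and the grasp point (between the pads) lies 11 mm behind it; z points along the fingers, y is the line along which they close (so a half turn about z gives the same grasp; the last joint's range is limited). The gripper opens to 88 mm and grips with 3 to 60 N. Pads are 19 mm wide; open, the fingers measure 130 mm over their backs; the gripper's body (78 mm by 193 mm) begins 47 mm behind the grasp point.
Start: joints at [82.569, 20.546, 0.682, 0, -70.136, -16.507], TCP at [0.274, 0.617, 0.235] pointing down, gripper open.
Joint ranges: [-176.03, 176.03], [-82.01, 121.73], [-58.28, 71.71], [-173.87, 95.51], [-174.79, -0.11], [-173.66, 173.66]. Speed limits (degrees/s): [136.94, 136.94, 172.46, 180, 180, 180].

INTERFACE

Orientations are given as [roll, pitch, yaw] about the fixed x, y, z axes, in that order (R = Rz(yaw) Ry(pitch) Rx(roll)).
In Python, from plant import r gives the robot as it stands.
- The arm moves only by the tool carry_out, never from a script. Its argument "targets" is a list of rows, each a list of 6 numbers: the shift along the tool's x, y, z scaled (see below), then the turn, a rotation vector about the tool's x, y, z scaled (see below). A call has 1 to 5 rows; each row shifts and turns the commanded pose from where the row before left it, along the tool's axes as they then stand; what a row does not reach is not made up. The controller multiplies each number of a shift by 0.5 m and each number of a turn by 60 degrees. A row lasts 1/8 s, in which the tool goes at most 62.5 mm and 10.7 degrees, less where a joint would pass 70% of its speed; a pose out of reach is approached as far as the arm can. A call with a number of a shift or a turn outside -1 to 1 is refused whole. A call with a gripper value outside its range is refused whole. "hand" is the opening, from 0 (shut) to 1 (fully open), set as the call begins (left out, the last holds). The fingers move at their own pace and stop on an object; "squeeze" is the grip in N (left out, the last holds). Time passes only in rows, so rows that do not move let the fingers close. It gives the time, the measured TCP pose, the force, the opening and the grip force at its end, in the units of the state.
- r.get_state(): the state, without advancing time (a new reading comes with each control period).
- r.capture(name): name is "scene" or "top"; returns the picture (400x640x3 uint8, red, green, blue); there is no depth.
- r.camera_info(name): a dict with "K" (3x3 intrinsics, pixels), "eye" and "attitude" of the camera in the world. Camera axes: x right, y down, z forward; pixel columns grow to the right and rows downward; lengths in m; the calibration is good to about 2 mm. A picture is of the moment at which its call begins. camera_info takes no time and is no camera call.
- r.close_job(): hands the job in; it is judged then, once.
The state is a dict: "time_s": time; "joints": joint angles; "qd": joint speeds; "joint_torque": joint torques, N m; "tcp_pos": TCP position; "eef_rot": TCP orientation; "contact_force": force on the tool from outside, world axes, zero at the start; "moment": the same for the moment, N m; "gripper_width": finger opening in m; "gripper_force": force on a finger pad.
Only numpy, scipy, OpenCV 4.12 (cv2) and the standard library are available. Lean on these libraries where they do the work, as an engineer would, in place of code of your own. Each camera call takes 0.05 s, during which the arm holds its last target. There are 200 camera calls.

## Working session

There is one attempt and no reset: what is moved stays moved. The work goes in short steps, Python scripts to look and compute and a tool call to move; the robot and the scene stay as the last step left them, time stands still between calls to the robot, and variables do not carry over. Pictures are saved under pics/ and viewed, at most 14 in all, crops included, and the job is handed in when it is done.

Besides the shell and the picture viewer there is one more tool, called as a command line: name --pt "numbers of a row" for each row, then --argument value for the rest. carry_out: Moves the arm, as the interface text tells. Its arguments: {"type":"object","properties":{"targets":{"type":"array","items":{"type":"array","items":{"type":"number","minimum":-1,"maximum":1}}},"hand":{"type":"number"},"squeeze":{"type":"number"}},"required":["targets"]}

```bash
ls; mkdir -p pics
python3 - <<'E'
from plant import r
import cv2
s=r.get_state();print(s)
for n in("scene","top"):
    print(n,r.camera_info(n))
    cv2.imwrite(f"pics/{n}0.png",r.capture(n)[:,:,::-1])
E
```

```text
pics
{'time_s': 0.0, 'joints': array([ 8.25691581e+01,  2.05915211e+01,  6.34751839e-01, -2.30124996e-02,
       -7.01345709e+01, -1.65052355e+01]), 'qd': array([0.0187149 , 0.02011977, 0.06168109, 0.01083873, 0.03847479,
       0.00947546]), 'joint_torque': array([-6.58156641e-04, -5.82721889e+01,  2.93062556e+01,  6.99729234e+00,
        6.75067960e-03, -1.48849299e-04]), 'tcp_pos': array([0.2736917 , 0.61651068, 0.23362003]), 'eef_rot': array([ 1.79906277e+02, -5.21113387e-03, -2.39439103e+01]), 'contact_force': array([-0.31901798, -0.19769459, -0.42460499]), 'moment': array([0.02904667, 0.0361988 , 0.04215389]), 'gripper_force': 0.0, 'gripper_width': 0.08764627490551331}
scene {'K': array([[420.22342305,   0.        , 319.50167662],
       [  0.        , 420.22342305, 202.78455557],
       [  0.        ,   0.        ,   1.        ]]), 'eye': array([1.05035066, 0.19777843, 0.56390756]), 'attitude': array([-130.99385141,    0.43327679,  102.43159757])}
top {'K': array([[467.32154001,   0.        , 311.77866609],
       [  0.        , 467.32154001, 198.95148374],
       [  0.        ,   0.        ,   1.        ]]), 'eye': array([0.40237058, 0.05430891, 0.86878489]), 'attitude': array([-173.44240779,    1.28715982,  -91.39076024])}
```

View pics/scene0.png

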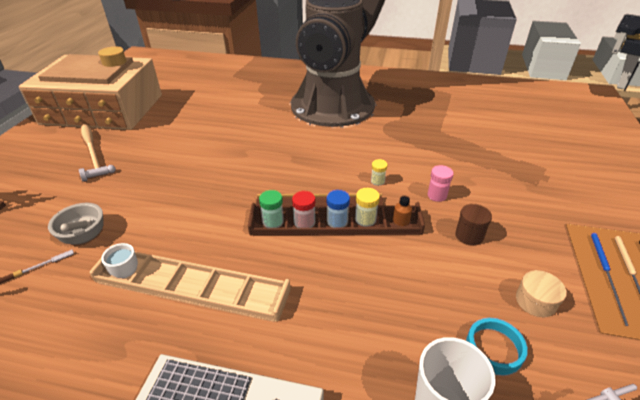

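View pics/top0.png

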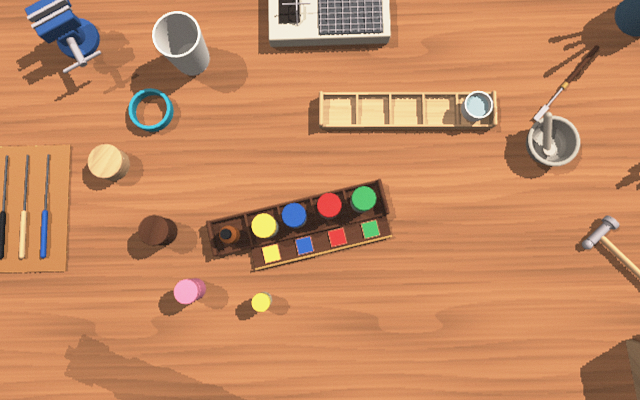

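The scene view shows the dark rack in the middle (lids at about 271–368, 200), the light rack at lower left, and the pot at (120,260). The top view shows lids from left to right: yellow (264,226), blue (294,215), red (329,205), green (364,198). The light rack runs from (320,110) to (497,110), with the pot at (478,104).

Yellow candidates in the top view are the big lid in the rack (264,226), the small jar on the bench (261,302), and a pink jar (187,291). The one in the rack fits: it is yellow, the larger of the two yellows, and sits behind the yellow tile. I'll confirm this in a crop.

Run:
```python
import cv2,numpy as np
t=cv2.imread("pics/top0.png");s=cv2.imread("pics/scene0.png")
a=cv2.resize(t[170:320,160:410],None,fx=3.2,fy=3.2,interpolation=cv2.INTER_CUBIC)
cv2.imwrite("pics/c1.png",a)
b=cv2.resize(t[80:140,305:505],None,fx=4,fy=4,interpolation=cv2.INTER_CUBIC)
c=cv2.resize(s[235:325,85:295],(800,343),interpolation=cv2.INTER_CUBIC)
cv2.imwrite("pics/c2.png",np.vstack([b,c]))
```

```text
(no output)
```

View pics/c1.png

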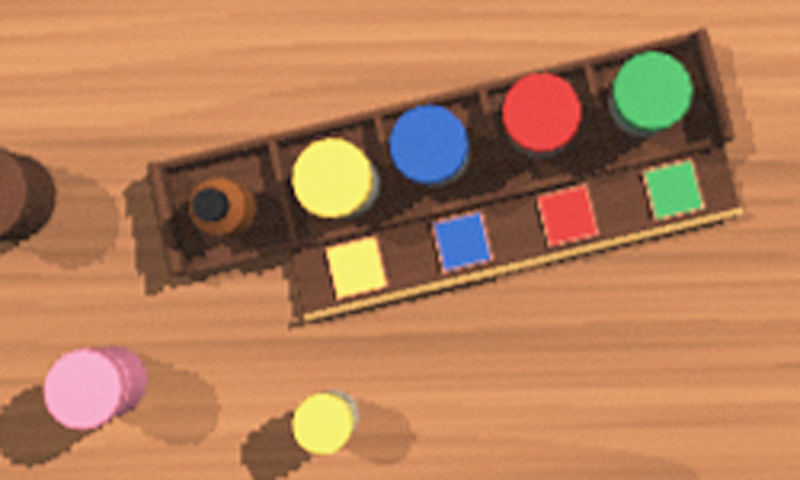

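View pics/c2.png

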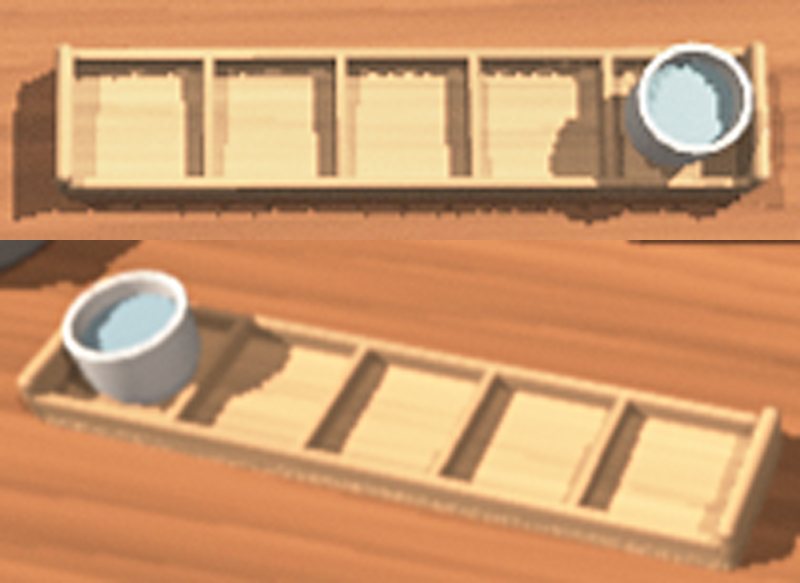

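In the rack, the yellow lid (crop 334,178, Ø≈80 px) is clearly larger than the lone yellow jar (crop 323,422, Ø≈62). So the rack one is jar_yellow. In the bench crop, the divider tops stand at x≈208, 341, 473 and 608, with wall tops at y≈53 and 184. I'll triangulate these next.

```bash
cat > h.py <<'E'
from plant import r
import numpy as np,cv2
from scipy.spatial.transform import Rotation as R
def cam(n):
    c=r.camera_info(n);return c["K"],c["eye"],R.from_euler("xyz",c["attitude"],degrees=True).as_matrix()
def ray(n,p):
    K,e,A=cam(n);return e,A@np.linalg.solve(K,[p[0],p[1],1.])
def plane(n,p,z):
    e,d=ray(n,p);return e+d*(z-e[2])/d[2]
def tri(pt,ps):
    A=[];b=[]
    for n,p in(("top",pt),("scene",ps)):
        e,d=ray(n,p);d=d/np.linalg.norm(d);P=np.eye(3)-np.outer(d,d);A.append(P);b.append(P@e)
    return np.linalg.lstsq(np.vstack(A),np.hstack(b),rcond=None)[0]
H={"red":((0,6),(174,180)),"yellow":((25,34),),"green":((50,85),),"blue":((100,120),)}
def blobs(im,col,top=True,amin=60,smin=130):
    """bright-side blobs of a colour: [(area,cx,cy)]"""
    hsv=cv2.cvtColor(im,cv2.COLOR_RGB2HSV);m=0
    for a,b in H[col]: m=m|cv2.inRange(hsv,(a,smin,90),(b,255,255))
    if top:
        v=hsv[:,:,2];n,l,st,c=cv2.connectedComponentsWithStats(m);o=np.zeros_like(m)
        for i in range(1,n):
            if st[i,4]<amin: continue
            k=l==i;t,_=cv2.threshold(v[k].reshape(-1,1),0,255,cv2.THRESH_OTSU)
            o[k&(v>t)]=255
            if v[k].max()-v[k].min()<40:o[k]=255
        m=o
    n,l,st,c=cv2.connectedComponentsWithStats(m)
    return [(int(st[i,4]),c[i].round(1).tolist(),st[i,:4].tolist()) for i in range(1,n) if st[i,4]>=amin]
E
python3 - <<'E'
from h import *
rd=lambda n:cv2.imread(f"pics/{n}0.png")[:,:,::-1].copy()
t,s=rd("top"),rd("scene")
for c in H:
    print(c,"T",blobs(t,c,False,150)," S",blobs(s,c,True))
T=[(208,53),(208,183),(341,54),(341,183),(473,55),(473,184),(608,55),(608,184)]
S=[(585,505),(628,403),(445,478),(495,378),(312,450),(371,352),(180,415),(243,325)]
W=[]
for a,b in zip(T,S):
    a=np.array(a)/4-.375+[305,80];b=(np.array(b)-[0,240])/3.81-.37+[85,235]
    p=tri(a,b);q=plane("top",a,.018);W.append(q);print(p.round(4),q.round(4),plane("scene",b,.018).round(4))
W=np.array(W)[:,:2]
# fit: p=o+yawR*(±hx, y)
L=np.array([[s*.03,y] for y in(62,0,-62,-124) for s in(1,-1)])*[1,1e-3]
U,_,V=np.linalg.svd((L-L.mean(0)).T@(W-W.mean(0)));Q=(V.T@U.T)
o=W.mean(0)-Q@L.mean(0);print("bench o",o,"yaw",np.degrees(np.arctan2(Q[1,0],Q[0,0])),"res",np.abs(L@Q.T+o-W).max())
for y in(93,31,-31,-93):print(y,(o+Q@[0,y/1e3]).round(4))
E
```

```text
red T [(505, [328.9, 204.6], [317, 192, 25, 26]), (255, [337.0, 236.9], [328, 228, 19, 19])]  S [(267, [303.0, 197.8], [292, 191, 23, 15])]
yellow T [(435, [263.1, 225.0], [252, 214, 24, 23]), (219, [270.9, 253.2], [263, 245, 17, 17]), (266, [260.3, 301.9], [252, 293, 18, 19])]  S [(100, [379.0, 163.6], [372, 160, 15, 9]), (251, [367.2, 194.7], [357, 188, 22, 14])]
green T [(448, [363.4, 198.0], [352, 186, 24, 25]), (170, [370.2, 228.8], [363, 222, 16, 15])]  S [(233, [269.9, 197.4], [260, 191, 22, 14])]
blue T [(159, [37.4, 5.6], [26, 0, 28, 15]), (1001, [73.3, 30.6], [35, 10, 64, 45]), (468, [293.4, 214.7], [282, 203, 24, 25]), (249, [43.7, 233.4], [41, 210, 7, 48]), (180, [304.1, 245.0], [297, 237, 16, 16])]  S [(237, [337.6, 197.1], [327, 190, 22, 14]), (132, [600.7, 251.8], [593, 234, 16, 36])]
[ 0.6983 -0.0159  0.0173] [ 0.6988 -0.018   0.018 ] [ 0.6983 -0.0134  0.018 ]
[ 0.6386 -0.0168  0.01  ] [ 0.6363 -0.0158  0.018 ] [ 0.6447 -0.014   0.018 ]
[ 0.6964 -0.0786  0.0152] [ 0.6963 -0.0802  0.018 ] [ 0.6979 -0.0749  0.018 ]
[ 0.6371 -0.0796  0.0093] [ 0.6344 -0.0775  0.018 ] [ 0.6437 -0.0759  0.018 ]
[ 0.6942 -0.1405  0.0142] [ 0.6939 -0.1417  0.018 ] [ 0.6964 -0.1359  0.018 ]
[ 0.6347 -0.141   0.0092] [ 0.6321 -0.1385  0.018 ] [ 0.6413 -0.1362  0.018 ]
[ 0.6912 -0.2029  0.0176] [ 0.6919 -0.2044  0.018 ] [ 0.6913 -0.2006  0.018 ]
[ 0.6329 -0.2044  0.0105] [ 0.6302 -0.2007  0.018 ] [ 0.6387 -0.2006  0.018 ]
bench o [ 0.66539883 -0.07862859] yaw -2.148592655402993 res 0.0014454347894752306
93 [0.6689 0.0143]
31 [ 0.6666 -0.0477]
-31 [ 0.6642 -0.1096]
-93 [ 0.6619 -0.1716]
```

Run:
```python
from h import *
T=dict(yellow=(263.1,225),blue=(293.4,214.7),red=(328.9,204.6),green=(363.4,198))
S=dict(yellow=(367.2,194.7),blue=(337.6,197.1),red=(303,197.8),green=(269.9,197.4))
B=dict(yellow=(270.9,253.2),blue=(304.1,245),red=(337,236.9),green=(370.2,228.8))
P=[]
for k in T:
    print(k,tri(T[k],S[k]).round(4),plane("top",T[k],.07).round(4),plane("scene",S[k],.07).round(4))
    P.append(plane("top",B[k],.02)[:2])
P=np.array(P);print(P.round(4))
d=P[0]-P[-1];print("storage yaw",np.degrees(np.arctan2(-d[0],d[1])),np.linalg.norm(d))
n=np.array([d[1],-d[0]])/np.linalg.norm(d)
print("cell centres",(P+.052*n).round(4))
s=r.get_state();print(s["time_s"],s["tcp_pos"],s["eef_rot"])
```

```text
yellow [0.4523 0.1535 0.0672] [0.4519 0.1545 0.07  ] [0.4561 0.1523 0.07  ]
blue [0.4689 0.1011 0.0659] [0.4683 0.1022 0.07  ] [0.474  0.1006 0.07  ]
red [0.4847 0.0396 0.0666] [0.4841 0.0409 0.07  ] [0.4889 0.0395 0.07  ]
green [ 0.4948 -0.0204  0.0653] [ 0.4939 -0.0186  0.07  ] [ 0.5002 -0.0198  0.07  ]
[[ 0.4037  0.1473]
 [ 0.417   0.0869]
 [ 0.4301  0.027 ]
 [ 0.4432 -0.0334]]
storage yaw 12.330316344352294 0.18499897938609122
cell centres [[ 0.4545  0.1584]
 [ 0.4678  0.098 ]
 [ 0.4809  0.0382]
 [ 0.494  -0.0223]]
0.1 [0.27372827 0.616551   0.2337423 ] [ 1.79917675e+02 -6.63530178e-03 -2.39450520e+01]
```

carry_out --pt "0 0 0 0 0 0.157" --pt "0 0 0 0 0 0.157" --pt "0 0 0 0 0 0.157" --pt "0 0 0 0 0 0.157" --pt "0 0 0 0 0 0.157" --hand 1 --squeeze 20

```text
time_s: 0.72
tcp_pos: [0.2738, 0.6166, 0.234]
eef_rot: [180.0, -0.0, -71.4]
contact_force: [0.2, 1.0, 0.4]
gripper_width: 0.0875
gripper_force: 0.0
```

carry_out --pt "0 0 0 0 0 0.157" --pt "0 0 0 0 0 0.157" --pt "0 0 0 0 0 0"

```text
time_s: 1.1
tcp_pos: [0.2738, 0.6167, 0.2341]
eef_rot: [180.0, -0.0, -89.8]
contact_force: [0.1, 0.9, -0.2]
gripper_width: 0.0875
gripper_force: 0.0
```

carry_out --pt "0.096 -0.035 0 0 0 0" --pt "0.096 -0.035 0 0 0 0" --pt "0.096 -0.035 0 0 0 0" --pt "0.096 -0.035 0 0 0 0" --pt "0.096 -0.035 0 0 0 0"

```text
time_s: 1.72
tcp_pos: [0.3622, 0.3754, 0.2345]
eef_rot: [-180.0, 0.0, -89.6]
contact_force: [1.2, -0.0, -0.2]
gripper_width: 0.0879
gripper_force: 0.0
```

carry_out --pt "0.096 -0.035 0 0 0 0" --pt "0.096 -0.035 0 0 0 0" --pt "0.096 -0.035 0 0 0 0" --pt "0.096 -0.035 0 0 0 0" --pt "0.096 -0.035 0 0 0 0"

```text
time_s: 2.35
tcp_pos: [0.4502, 0.1357, 0.2348]
eef_rot: [-180.0, 0.0, -89.6]
contact_force: [0.8, 0.4, -0.2]
gripper_width: 0.0877
gripper_force: 0.0
```

carry_out --pt "0.096 -0.035 0 0 0 0" --pt "0.096 -0.035 0 0 0 0" --pt "0 0 0 0 0 0" --pt "0 0 0 0 0 0"

```text
time_s: 2.85
tcp_pos: [0.485, 0.0412, 0.2344]
eef_rot: [180.0, 0.0, -89.8]
contact_force: [-0.9, 0.3, -0.0]
gripper_width: 0.0874
gripper_force: 0.0
```

carry_out --pt "0.002 0 0.1 0 0 0" --pt "0 0 0.1 0 0 0" --pt "0 0 0.08 0 0 0" --pt "0 0 0.06 0 0 0" --pt "0 0 0.028 0 0 0"

```text
time_s: 3.48
tcp_pos: [0.4842, 0.0412, 0.0492]
eef_rot: [179.9, -0.1, -89.7]
contact_force: [0.2, 0.3, 0.0]
gripper_width: 0.0878
gripper_force: 0.0
```

carry_out --pt "0 0 0 0 0 0" --pt "0 0 0 0 0 0" --pt "0 0 0 0 0 0" --pt "0 0 0 0 0 0" --pt "0 0 0 0 0 0" --hand 0

```text
time_s: 4.1
tcp_pos: [0.4853, 0.0404, 0.051]
eef_rot: [-180.0, 0.0, -89.9]
contact_force: [-0.8, -0.1, 1.7]
gripper_width: 0.0432
gripper_force: 0.7
```

carry_out --pt "0 0 0 0 0 0" --pt "0 0 0 0 0 0" --pt "0 0 0 0 0 0" --pt "0 0 -0.02 0 0 0" --pt "0 0 0 0 0 0"

```text
time_s: 4.72
tcp_pos: [0.4856, 0.0406, 0.0613]
eef_rot: [-179.9, 0.0, -89.9]
contact_force: [0.1, 0.4, -1.6]
gripper_width: 0.0415
gripper_force: 20.0
```

carry_out --pt "0 0 -0.04 0 0 0" --pt "0 0 -0.05 0 0 0" --pt "0 0 -0.05 0 0 0" --pt "0 0 -0.04 0 0 0"

```text
time_s: 5.22
tcp_pos: [0.4851, 0.0404, 0.1514]
eef_rot: [-180.0, 0.0, -89.9]
contact_force: [0.3, -1.1, -1.8]
gripper_width: 0.0414
gripper_force: 20.0
```

carry_out --pt "0.03 -0.036 0 0 0 0" --pt "0.05 -0.06 0 0 0 0" --pt "0.06 -0.075 0 0 0 0" --pt "0.06 -0.075 0 0 0 0" --pt "0.05 -0.06 0 0 0 0"

```text
time_s: 5.85
tcp_pos: [0.6395, -0.0855, 0.1499]
eef_rot: [180.0, 0.0, -89.9]
contact_force: [-0.2, 1.2, -0.8]
gripper_width: 0.0412
gripper_force: 20.0
```

carry_out --pt "0.03 -0.035 0 0 0 0" --pt "0.016 -0.017 0 0 0 0" --pt "0 0 0 0 0 0" --pt "0 0 0 0 0 0"

```text
time_s: 6.35
tcp_pos: [0.6638, -0.1066, 0.1506]
eef_rot: [180.0, 0.0, -89.9]
contact_force: [0.7, -0.1, -2.1]
gripper_width: 0.0416
gripper_force: 20.0
```

Run:
```python
from h import *
a=r.capture("top");b=r.capture("scene")
A=cv2.resize(a[60:260,190:510],(640,400),interpolation=cv2.INTER_CUBIC)
B=b[120:330,80:440]; B=cv2.resize(B,(640,373))
cv2.imwrite("pics/p1.png",cv2.resize(np.vstack([A,B]),(500,600))[:,:,::-1])
s=r.get_state();print(s["time_s"],s["tcp_pos"],s["contact_force"],s["gripper_force"])
```

```text
6.45 [ 0.66397257 -0.1065289   0.15097255] [-0.27139826 -0.19558459 -1.56847191] 19.999879002571106
```

View pics/p1.png

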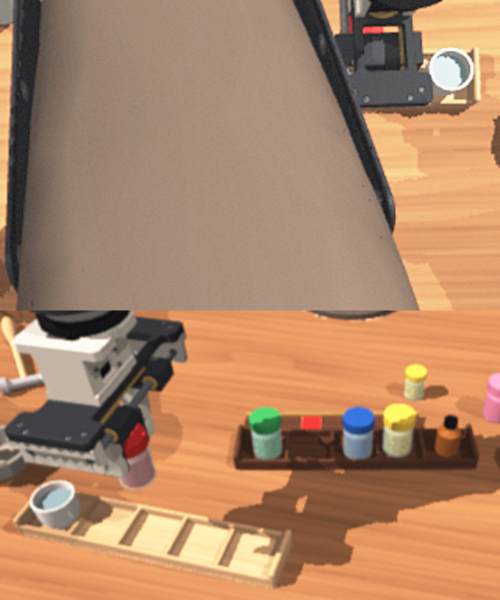

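The picture shows the red jar gripped upright above the third bench cell. The other jars haven't moved. Lowering it now.

carry_out --pt "0.001 -0.001 0.05 0 0 0" --pt "0 0 0.06 0 0 0" --pt "0 0 0.05 0 0 0" --pt "0 0 0.024 0 0 0" --pt "0 0 0 0 0 0"

```text
time_s: 7.08
tcp_pos: [0.6645, -0.1075, 0.0583]
eef_rot: [179.9, -0.0, -89.8]
contact_force: [0.2, 0.2, -2.3]
gripper_width: 0.0412
gripper_force: 20.0
```

carry_out --pt "0 0 0.008 0 0 0" --pt "0 0 0.004 0 0 0" --pt "0 0 0 0 0 0" --pt "0 0 0 0 0 0"

```text
time_s: 7.58
tcp_pos: [0.6651, -0.1078, 0.0529]
eef_rot: [-180.0, -0.0, -89.9]
contact_force: [-0.6, 0.6, -1.9]
gripper_width: 0.041
gripper_force: 20.0
```

carry_out --pt "0 0 0.002 0 0 0" --pt "0 0 0.002 0 0 0" --pt "0 0 0 0 0 0" --pt "0 0 0 0 0 0"

```text
time_s: 8.07
tcp_pos: [0.665, -0.1078, 0.0509]
eef_rot: [-180.0, -0.0, -89.9]
contact_force: [-1.8, 0.1, 4.0]
gripper_width: 0.0416
gripper_force: 20.0
```

carry_out --pt "0 0 0 0 0 0" --pt "0 0 0 0 0 0" --pt "0 0 0 0 0 0" --pt "0 0 0 0 0 0" --hand 1

```text
time_s: 8.57
tcp_pos: [0.665, -0.1078, 0.0505]
eef_rot: [180.0, 0.0, -89.9]
contact_force: [0.0, 0.5, 0.3]
gripper_width: 0.0755
gripper_force: 0.0
```

carry_out --pt "0 0 -0.04 0 0 0" --pt "0 0 -0.06 0 0 0" --pt "0 0 -0.07 0 0 0" --pt "0 0 -0.07 0 0 0"

```text
time_s: 9.07
tcp_pos: [0.6648, -0.1078, 0.1716]
eef_rot: [180.0, -0.0, -89.9]
contact_force: [0.3, 0.2, -1.0]
gripper_width: 0.0875
gripper_force: 0.0
```

carry_out --pt "-0.065 0.05 0 0 0 0" --pt "-0.08 0.065 0 0 0 0" --pt "-0.08 0.065 0 0 0 0" --pt "-0.08 0.065 0 0 0 0" --pt "-0.08 0.065 0 0 0 0"

```text
time_s: 9.7
tcp_pos: [0.5085, 0.0855, 0.1707]
eef_rot: [-180.0, 0.0, -89.9]
contact_force: [0.3, 2.0, 0.1]
gripper_width: 0.0875
gripper_force: 0.0
```

carry_out --pt "-0.08 0.065 0 0 0 0" --pt "-0.058 0.048 0 0 0 0" --pt "0 0 0 0 0 0" --pt "0 0 0 0 0 0"

```text
time_s: 10.2
tcp_pos: [0.453, 0.1534, 0.1708]
eef_rot: [-180.0, 0.0, -89.8]
contact_force: [-0.3, -0.4, -0.1]
gripper_width: 0.0876
gripper_force: 0.0
```

Run:
```python
from h import *
b=r.capture("scene")
cv2.imwrite("pics/p2.png",cv2.resize(b[140:330,80:440],(720,380))[:,:,::-1])
```

```text
(no output)
```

View pics/p2.png

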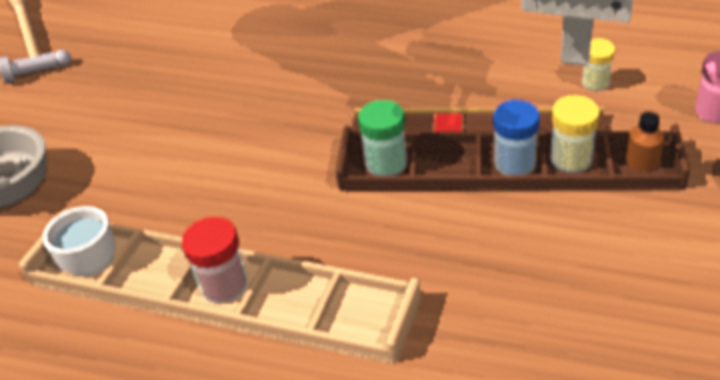

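The red jar stands upright inside the third bench cell (picture 215,265). The yellow jar is next.

carry_out --pt "0 -0.001 0.07 0 0 0" --pt "0 0 0.07 0 0 0" --pt "0 0 0.06 0 0 0" --pt "0 0 0.04 0 0 0" --pt "0 0 0 0 0 0"

```text
time_s: 10.88
tcp_pos: [0.453, 0.1517, 0.0491]
eef_rot: [179.8, -0.1, -90.0]
contact_force: [-0.7, -0.5, 0.5]
gripper_width: 0.0878
gripper_force: 0.0
```

carry_out --pt "0 0 0 0 0 0" --pt "0 0 0 0 0 0" --pt "0 0 0 0 0 0" --pt "0 0 0 0 0 0" --pt "0 0 0 0 0 0" --hand 0

```text
time_s: 11.5
tcp_pos: [0.4534, 0.1534, 0.0508]
eef_rot: [-180.0, 0.0, -89.9]
contact_force: [-0.9, 0.2, 1.6]
gripper_width: 0.0435
gripper_force: 0.5
```

carry_out --pt "0 0 0 0 0 0" --pt "0 0 0 0 0 0" --pt "0 0 0 0 0 0" --pt "0 0 -0.02 0 0 0" --pt "0 0 0 0 0 0"

```text
time_s: 12.12
tcp_pos: [0.4539, 0.1537, 0.0613]
eef_rot: [-179.9, 0.1, -89.9]
contact_force: [0.9, 0.1, -1.7]
gripper_width: 0.0415
gripper_force: 20.0
```

carry_out --pt "0 0 -0.04 0 0 0" --pt "0 0 -0.05 0 0 0" --pt "0 0 -0.05 0 0 0" --pt "0 0 -0.04 0 0 0"

```text
time_s: 12.62
tcp_pos: [0.4534, 0.1534, 0.1515]
eef_rot: [-180.0, 0.0, -89.9]
contact_force: [-0.6, -0.3, -2.1]
gripper_width: 0.0413
gripper_force: 20.0
```

carry_out --pt "0.02 -0.032 0 0 0 0" --pt "0.045 -0.07 0 0 0 0" --pt "0.055 -0.086 0 0 0 0" --pt "0.055 -0.086 0 0 0 0" --pt "0.05 -0.079 0 0 0 0"

```text
time_s: 13.25
tcp_pos: [0.6314, 0.04, 0.1502]
eef_rot: [180.0, 0.0, -89.9]
contact_force: [0.2, 0.2, -1.0]
gripper_width: 0.0413
gripper_force: 20.0
```

carry_out --pt "0.03 -0.048 0 0 0 0" --pt "0.019 -0.03 0 0 0 0" --pt "0 0 0 0 0 0" --pt "0 0 0 0 0 0"

```text
time_s: 13.75
tcp_pos: [0.6684, 0.0172, 0.1505]
eef_rot: [180.0, 0.0, -89.9]
contact_force: [-0.4, 0.0, -1.3]
gripper_width: 0.0418
gripper_force: 20.0
```

carry_out --pt "0 0 0.05 0 0 0" --pt "0 0 0.06 0 0 0" --pt "0 0 0.05 0 0 0" --pt "0 0 0.026 0 0 0" --pt "0 0 0 0 0 0"

```text
time_s: 14.38
tcp_pos: [0.6685, 0.0171, 0.0572]
eef_rot: [179.9, -0.0, -89.8]
contact_force: [0.5, -0.3, -1.2]
gripper_width: 0.0414
gripper_force: 20.0
```

carry_out --pt "0 0 0.006 0 0 0" --pt "0 0 0.003 0 0 0" --pt "0 0 0 0 0 0" --pt "0 0 0 0 0 0"

```text
time_s: 14.88
tcp_pos: [0.6693, 0.0168, 0.0534]
eef_rot: [-180.0, 0.0, -89.9]
contact_force: [1.3, 0.4, -2.9]
gripper_width: 0.0412
gripper_force: 20.0
```

carry_out --pt "0 0 0.003 0 0 0" --pt "0 0 0.002 0 0 0" --pt "0 0 0 0 0 0" --pt "0 0 0 0 0 0"

```text
time_s: 15.38
tcp_pos: [0.6692, 0.0167, 0.0508]
eef_rot: [-180.0, -0.0, -89.9]
contact_force: [-0.8, -0.0, 2.2]
gripper_width: 0.0417
gripper_force: 20.0
```

carry_out --pt "0 0 0 0 0 0" --pt "0 0 0 0 0 0" --pt "0 0 0 0 0 0" --pt "0 0 0 0 0 0" --hand 1

```text
time_s: 15.88
tcp_pos: [0.6692, 0.0168, 0.0505]
eef_rot: [180.0, -0.0, -89.9]
contact_force: [0.8, -0.0, -0.1]
gripper_width: 0.0757
gripper_force: 0.0
```

carry_out --pt "0 0 -0.04 0 0 0" --pt "0 0 -0.06 0 0 0" --pt "0 0 -0.07 0 0 0" --pt "0 0 -0.07 0 0 0"

```text
time_s: 16.38
tcp_pos: [0.669, 0.0167, 0.1716]
eef_rot: [180.0, -0.0, -89.9]
contact_force: [0.5, 0.3, -0.6]
gripper_width: 0.0873
gripper_force: 0.0
```

carry_out --pt "0.015 0.07 0 0 0 0" --pt "0.02 0.09 0 0 0 0" --pt "0.02 0.09 0 0 0 0" --pt "0.012 0.06 0 0 0 0" --pt "0.006 0.037 0 0 0 0"

```text
time_s: 17.0
tcp_pos: [0.4946, -0.0204, 0.171]
eef_rot: [-180.0, 0.0, -89.9]
contact_force: [0.3, 1.3, 0.4]
gripper_width: 0.0874
gripper_force: 0.0
```

carry_out --pt "0 0 0 0 0 0" --pt "0 0 0 0 0 0"

```text
time_s: 17.25
tcp_pos: [0.4968, -0.0198, 0.1708]
eef_rot: [-180.0, 0.0, -89.9]
contact_force: [-0.3, 0.7, 0.2]
gripper_width: 0.0875
gripper_force: 0.0
```

Run:
```python
from h import *
b=r.capture("scene")
cv2.imwrite("pics/p3.png",cv2.resize(b[140:330,80:440],(720,380))[:,:,::-1])
```

```text
(no output)
```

View pics/p3.png

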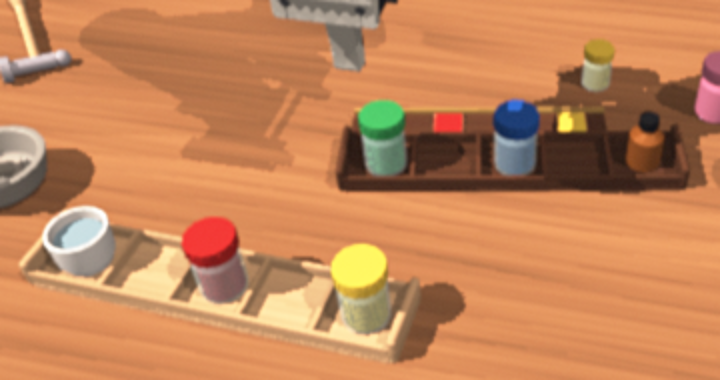

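Yellow stands upright in the first (robot-left) bench cell at (362,290). Red hasn't moved. The green jar is next.

carry_out --pt "0 0.002 0.07 0 0 0" --pt "0 0 0.07 0 0 0" --pt "0 0 0.06 0 0 0" --pt "0 0 0.04 0 0 0" --pt "0 0 0 0 0 0"

```text
time_s: 17.92
tcp_pos: [0.4943, -0.0203, 0.0488]
eef_rot: [179.8, -0.1, -89.9]
contact_force: [-0.1, -0.5, -0.2]
gripper_width: 0.0875
gripper_force: 0.0
```

carry_out --pt "0 0 0 0 0 0" --pt "0 0 0 0 0 0" --pt "0 0 0 0 0 0" --pt "0 0 0 0 0 0" --pt "0 0 0 0 0 0" --hand 0

```text
time_s: 18.55
tcp_pos: [0.4948, -0.0201, 0.0508]
eef_rot: [-180.0, 0.0, -89.9]
contact_force: [-1.0, -0.0, -0.1]
gripper_width: 0.0433
gripper_force: 0.0
```

carry_out --pt "0 0 0 0 0 0" --pt "0 0 0 0 0 0" --pt "0 0 0 0 0 0" --pt "0 0 -0.02 0 0 0" --pt "0 0 0 0 0 0"

```text
time_s: 19.18
tcp_pos: [0.4953, -0.0199, 0.0613]
eef_rot: [-179.9, 0.0, -89.9]
contact_force: [-0.2, 0.5, -2.0]
gripper_width: 0.0416
gripper_force: 20.0
```

carry_out --pt "0 0 -0.04 0 0 0" --pt "0 0 -0.05 0 0 0" --pt "0 0 -0.05 0 0 0" --pt "0 0 -0.04 0 0 0"

```text
time_s: 19.68
tcp_pos: [0.4948, -0.0201, 0.1515]
eef_rot: [-180.0, 0.0, -89.9]
contact_force: [1.5, -0.5, -1.5]
gripper_width: 0.0411
gripper_force: 20.0
```

carry_out --pt "0.03 -0.034 0 0 0 0" --pt "0.05 -0.056 0 0 0 0" --pt "0.06 -0.067 0 0 0 0" --pt "0.06 -0.067 0 0 0 0" --pt "0.05 -0.056 0 0 0 0"

```text
time_s: 20.3
tcp_pos: [0.6359, -0.146, 0.15]
eef_rot: [180.0, 0.0, -89.9]
contact_force: [0.9, 1.5, -1.3]
gripper_width: 0.0413
gripper_force: 20.0
```

carry_out --pt "0.03 -0.034 0 0 0 0" --pt "0.019 -0.02 0 0 0 0" --pt "0 0 0 0 0 0" --pt "0 0 0 0 0 0"

```text
time_s: 20.8
tcp_pos: [0.6615, -0.1688, 0.1505]
eef_rot: [180.0, 0.0, -89.9]
contact_force: [0.2, -0.1, -0.2]
gripper_width: 0.0411
gripper_force: 20.0
```

carry_out --pt "0 0 0.05 0 0 0" --pt "0 0 0.06 0 0 0" --pt "0 0 0.05 0 0 0" --pt "0 0 0.026 0 0 0" --pt "0 0 0 0 0 0"

```text
time_s: 21.42
tcp_pos: [0.6615, -0.1689, 0.0572]
eef_rot: [179.9, -0.0, -89.9]
contact_force: [0.1, -0.2, -0.5]
gripper_width: 0.0415
gripper_force: 20.0
```

carry_out --pt "0 0 0.006 0 0 0" --pt "0 0 0.003 0 0 0" --pt "0 0 0 0 0 0" --pt "0 0 0 0 0 0"

```text
time_s: 21.92
tcp_pos: [0.6622, -0.1693, 0.0534]
eef_rot: [-180.0, -0.0, -89.9]
contact_force: [-0.2, -0.5, -1.2]
gripper_width: 0.0415
gripper_force: 20.0
```

carry_out --pt "0 0 0.003 0 0 0" --pt "0 0 0.002 0 0 0" --pt "0 0 0 0 0 0" --pt "0 0 0 0 0 0"

```text
time_s: 22.42
tcp_pos: [0.6621, -0.1693, 0.0508]
eef_rot: [-180.0, -0.0, -89.9]
contact_force: [-2.6, -0.1, 1.9]
gripper_width: 0.0411
gripper_force: 20.0
```

carry_out --pt "0 0 0 0 0 0" --pt "0 0 0 0 0 0" --pt "0 0 0 0 0 0" --pt "0 0 0 0 0 0" --hand 1

```text
time_s: 22.92
tcp_pos: [0.6621, -0.1693, 0.0505]
eef_rot: [180.0, -0.0, -89.9]
contact_force: [-0.4, 0.3, -0.2]
gripper_width: 0.076
gripper_force: 0.0
```

carry_out --pt "0 0 -0.04 0 0 0" --pt "0 0 -0.06 0 0 0" --pt "0 0 -0.07 0 0 0" --pt "0 0 -0.07 0 0 0"

```text
time_s: 23.42
tcp_pos: [0.662, -0.1692, 0.1716]
eef_rot: [180.0, 0.0, -89.9]
contact_force: [0.9, -0.6, -1.3]
gripper_width: 0.0878
gripper_force: 0.0
```

carry_out --pt "-0.065 0.045 0 0 0 0" --pt "-0.08 0.057 0 0 0 0" --pt "-0.08 0.057 0 0 0 0" --pt "-0.08 0.057 0 0 0 0" --pt "-0.08 0.057 0 0 0 0"

```text
time_s: 24.05
tcp_pos: [0.5242, 0.024, 0.1707]
eef_rot: [-180.0, 0.0, -89.9]
contact_force: [0.5, 0.4, 0.2]
gripper_width: 0.0875
gripper_force: 0.0
```

carry_out --pt "-0.08 0.057 0 0 0 0" --pt "-0.05 0.036 0 0 0 0" --pt "-0.025 0.017 0 0 0 0" --pt "0 0 0 0 0 0" --pt "0 0 0 0 0 0"

```text
time_s: 24.68
tcp_pos: [0.4704, 0.1, 0.1706]
eef_rot: [-180.0, -0.0, -89.9]
contact_force: [0.3, -1.0, 0.5]
gripper_width: 0.0874
gripper_force: 0.0
```

Run:
```python
from h import *
b=r.capture("scene")
cv2.imwrite("pics/p4.png",cv2.resize(b[140:330,80:440],(720,380))[:,:,::-1])
```

```text
(no output)
```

View pics/p4.png

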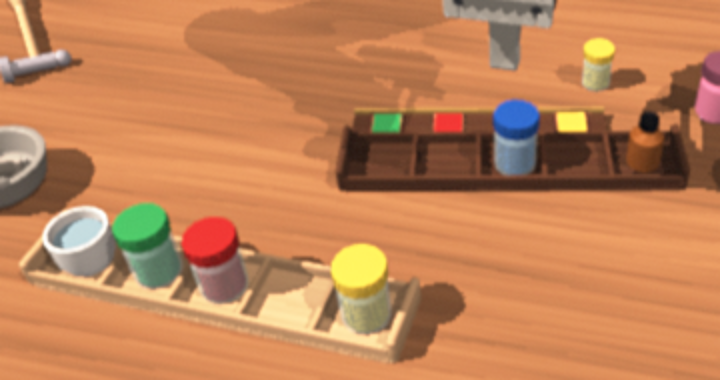

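Green stands upright in the fourth cell at (145,245), next to the pot. The blue jar at (516,138) is the last.

carry_out --pt "-0.002 0.001 0.07 0 0 0" --pt "0 0 0.07 0 0 0" --pt "0 0 0.06 0 0 0" --pt "0 0 0.04 0 0 0" --pt "0 0 0 0 0 0"

```text
time_s: 25.35
tcp_pos: [0.4689, 0.1, 0.0491]
eef_rot: [179.8, -0.1, -90.0]
contact_force: [-0.7, -0.1, -0.0]
gripper_width: 0.0876
gripper_force: 0.0
```

carry_out --pt "0 0 0 0 0 0" --pt "0 0 0 0 0 0" --pt "0 0 0 0 0 0" --pt "0 0 0 0 0 0" --pt "0 0 0 0 0 0" --hand 0

```text
time_s: 25.98
tcp_pos: [0.4695, 0.1014, 0.0508]
eef_rot: [-180.0, 0.0, -89.9]
contact_force: [0.8, -0.1, -0.8]
gripper_width: 0.0431
gripper_force: 0.1
```

carry_out --pt "0 0 0 0 0 0" --pt "0 0 0 0 0 0" --pt "0 0 0 0 0 0" --pt "0 0 -0.02 0 0 0" --pt "0 0 0 0 0 0"

```text
time_s: 26.6
tcp_pos: [0.47, 0.1016, 0.0613]
eef_rot: [-179.9, 0.0, -89.9]
contact_force: [1.0, -0.4, -2.2]
gripper_width: 0.0414
gripper_force: 20.0
```

carry_out --pt "0 0 -0.04 0 0 0" --pt "0 0 -0.05 0 0 0" --pt "0 0 -0.05 0 0 0" --pt "0 0 -0.04 0 0 0"

```text
time_s: 27.1
tcp_pos: [0.4695, 0.1014, 0.1515]
eef_rot: [-180.0, 0.0, -89.9]
contact_force: [0.2, -0.7, -1.7]
gripper_width: 0.0414
gripper_force: 20.0
```

carry_out --pt "0.03 -0.04 0 0 0 0" --pt "0.05 -0.067 0 0 0 0" --pt "0.06 -0.08 0 0 0 0" --pt "0.06 -0.08 0 0 0 0" --pt "0.05 -0.067 0 0 0 0"

```text
time_s: 27.72
tcp_pos: [0.6379, -0.0246, 0.1501]
eef_rot: [180.0, -0.0, -89.9]
contact_force: [-0.0, 0.7, -1.0]
gripper_width: 0.0411
gripper_force: 20.0
```

carry_out --pt "0.03 -0.04 0 0 0 0" --pt "0.014 -0.021 0 0 0 0" --pt "0 0 0 0 0 0" --pt "0 0 0 0 0 0"

```text
time_s: 28.22
tcp_pos: [0.6666, -0.0446, 0.1506]
eef_rot: [180.0, 0.0, -89.9]
contact_force: [0.3, 1.3, -1.3]
gripper_width: 0.0419
gripper_force: 20.0
```

carry_out --pt "0 0 0.05 0 0 0" --pt "0 0 0.06 0 0 0" --pt "0 0 0.05 0 0 0" --pt "0 0 0.026 0 0 0" --pt "0 0 0 0 0 0"

```text
time_s: 28.85
tcp_pos: [0.6667, -0.0448, 0.0572]
eef_rot: [179.9, -0.0, -89.8]
contact_force: [-0.4, 0.1, -1.4]
gripper_width: 0.0418
gripper_force: 20.0
```

carry_out --pt "0 0 0.006 0 0 0" --pt "0 0 0.003 0 0 0" --pt "0 0 0 0 0 0" --pt "0 0 0 0 0 0"

```text
time_s: 29.35
tcp_pos: [0.6675, -0.0453, 0.0534]
eef_rot: [-180.0, 0.0, -89.9]
contact_force: [-0.0, -0.2, -1.0]
gripper_width: 0.0414
gripper_force: 20.0
```

carry_out --pt "0 0 0.003 0 0 0" --pt "0 0 0.002 0 0 0" --pt "0 0 0 0 0 0" --pt "0 0 0 0 0 0"

```text
time_s: 29.85
tcp_pos: [0.6673, -0.0453, 0.0508]
eef_rot: [-180.0, -0.0, -89.9]
contact_force: [-1.0, -0.8, 3.0]
gripper_width: 0.0417
gripper_force: 20.0
```

carry_out --pt "0 0 0 0 0 0" --pt "0 0 0 0 0 0" --pt "0 0 0 0 0 0" --pt "0 0 0 0 0 0" --hand 1

```text
time_s: 30.35
tcp_pos: [0.6673, -0.0452, 0.0505]
eef_rot: [-180.0, 0.0, -89.9]
contact_force: [-0.9, -0.4, 0.3]
gripper_width: 0.0757
gripper_force: 0.0
```

carry_out --pt "0 0 -0.04 0 0 0" --pt "0 0 -0.06 0 0 0" --pt "0 0 -0.09 0 0 0" --pt "0 0 -0.11 0 0 0" --pt "0 0 -0.11 0 0 0"

```text
time_s: 30.98
tcp_pos: [0.667, -0.0453, 0.2573]
eef_rot: [180.0, -0.0, -89.9]
contact_force: [1.1, 0.3, 0.4]
gripper_width: 0.0877
gripper_force: 0.0
```

carry_out --pt "-0.09 0.05 0 0 0 0" --pt "-0.09 0.05 0 0 0 0" --pt "-0.09 0.05 0 0 0 0" --pt "-0.09 0.05 0 0 0 0" --pt "-0.09 0.05 0 0 0 0"

```text
time_s: 31.6
tcp_pos: [0.5409, 0.1808, 0.2558]
eef_rot: [-180.0, 0.0, -89.9]
contact_force: [0.8, 1.0, 1.2]
gripper_width: 0.0877
gripper_force: 0.0
```

carry_out --pt "-0.09 0.05 0 0 0 0" --pt "-0.09 0.05 0 0 0 0" --pt "-0.09 0.05 0 0 0 0" --pt "0 0 0 0 0 0" --pt "0 0 0 0 0 0"

```text
time_s: 32.22
tcp_pos: [0.4663, 0.3144, 0.2555]
eef_rot: [180.0, -0.0, -89.8]
contact_force: [0.3, -0.5, 1.0]
gripper_width: 0.0875
gripper_force: 0.0
```

Run:
```python
from h import *
b=r.capture("scene");a=r.capture("top")
A=cv2.resize(a[80:140,305:505],(720,216),interpolation=cv2.INTER_CUBIC)
cv2.imwrite("pics/p5.png",np.vstack([cv2.resize(b[140:330,80:440],(720,380)),A])[:,:,::-1])
for c in H:
    for q in blobs(a,c,False,150): 
        if 300<q[1][0]<505 and 60<q[1][1]<140: print(c,plane("top",q[1],.07).round(4),q[0])
```

```text
red [ 0.6624 -0.1062  0.07  ] 457
green [ 0.66   -0.1673  0.07  ] 401
blue [ 0.665  -0.0441  0.07  ] 411
```

View pics/p5.png

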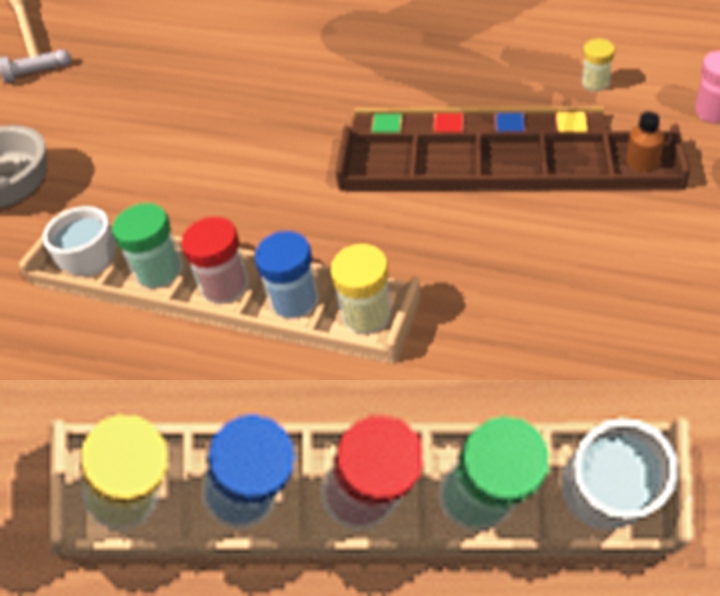

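All four jars stand upright in their own cells. In the top crop they read, left to right, yellow (125,457), blue (250,457), red (380,457), green (505,457), which matches the tiles. The robot is clear, so I'm handing in.

```bash
python3 -c "
from plant import r
print(r.close_job())"
```

```text
the job is handed in; nothing more can be done
None
```

The four jars stand released and upright in the bench rack, left to right yellow, blue, red, green as the tiles show, and the job is handed in at about 32 s of the 88 s allowed.

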